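# Hang the pail on the two pegs and tip the cork balls into the tray

## Task

Pick up the steel pail by its bail handle and hang the bail in the dips of the two black pegs, with the tipping bar on the pail's bottom rim facing away from the tray, and let go. Then take hold of that tipping bar and raise it so that the pail, still hanging from the pegs, tips over and both cork balls roll out into the white tray. Finally let the empty pail hang upright on the pegs again, and leave the carafe, funnel and scoop where they are.

Things in the scene. Friction and masses are not known exactly. Their poses are not given: they have to be found in the camera images.
- pail: Round steel pail, open top, 105 high, 110 wide at the foot, 146 at the rolled rim, walls 3, floor 5, about 0.4 kg; it starts standing on the counter with the two cork balls in it. Origin: centre of the underside, z up. Its ears, on which the bail turns, stand out to 78 from the axis at pail +y and -y, 90 above the underside; the tipping bar is at its -x side.
- bail (a joint): Angle of the bail about the pail's y axis (rad): 0 = straight up over the standing pail, positive = leaning to the pail's +x side, range -1.7 to 1.7. A slight friction keeps it leaning as it is while the pail stands; the pail swings freely under a held bail.
- bail_grip (a point): Centre of the bail's straight top bar; frame fixed to the bail, y along the bar, z away from the pail. The bail is a square-shouldered steel loop of 10 thick wire, 158 between the centre lines of its sides; the top bar lies 95 from the ears' axis and is straight over 124. Its middle 44 is a teak grip 18 thick.
- tipbar: Tipping bar: a level teak roller 50 long, 18 thick, flat ends, parallel to the pail's y axis, on a 10 thick steel stem from its middle to the pail's bottom rim (T shape). It turns freely about its own axis, so the pail can tip while the bar is held. Origin: centre of the bar, 96 from the pail's axis on its -x side, 9 above the underside; y along the bar (x and z turn with it).
- pail_mid (a point): Point on the pail's axis 55 above its underside.
- ball_a_center (a point): Centre of a cork ball, 60 diameter, about 35 g. The balls roll out once the pail is tipped about 80 to 100 degrees.
- ball_b_center (a point): Centre of the other cork ball, the same.
- ball_a: The first cork ball (origin on its surface, turns with it: use its centre).
- ball_b: The second cork ball (as above).
- stand: Fixed black steel stand. Origin on the counter under the pegs' dips, x level along the pegs, away from their free ends and from the robot, z up. Two pegs (see point seat) point to -x from a crossbar. Posts 16 thick at x = 95, y = +130 and -130, 313 high, on teak feet 18 high (x -15 to 165, 36 wide). Below the crossbar it is open, over the tray.
- seat (a point): Where the centre of the bail's top bar lies when it hangs in the dips, 305 above the counter, midway between the pegs; axes as the stand's. Pegs 12 thick at y = +38 and -38; each has a flat dip 20 long centred here, upper surface 300 above the counter, a tip upturned to 320 that ends at x = -32, and a ramp up to 314 behind.
- crossbar (a point): Middle of the stand's crossbar, 16 thick, along the stand's y from post to post, 95 beyond the dips, 308 above the counter; axes as the stand's.
- tray: Fixed white open tray, 210 (x) by 200 (y) by 60 high, walls and floor 5, on the counter behind and partly below where the pail hangs (its centre about 100 to 110 beyond the dips along the stand's x). Origin: centre of the underside; turned with the stand to within a few degrees.
- carafe: Bystander: glass carafe with a steel lid, 104 wide, 196 high. Origin: centre of the underside.
- funnel: Bystander: white plastic funnel standing mouth down, 110 wide, 100 high. Origin: centre of the underside.
- scoop: Bystander: wooden scoop lying flat, about 145 long, 52 wide, 28 high. Origin: on the counter where the handle meets the bowl; the handle runs 100 to its -x, the bowl to +46.
Not all that is in view belongs to the job. What is shaped like the ball_a but blue is not meant.

How it is judged:
By the outcome, as a careful person would: the job done as asked, in the order asked, and still so for the second after the job is handed in, with the robot touching nothing.
It also fails if it takes over 72 s, if anything falls off the work surface, if the arm or the gripper's body presses on something with over 40 N, if the wrist force passes 120 N, or if a joint passes its speed limit or range.

## Robot

A 6-joint arm with a two-finger parallel gripper is mounted at the origin on the work surface. World frame = base frame: x ahead of the robot, y to its left, z up, the work surface at z = 0. Lengths are in m, angles in rad, forces in N, time in s.
With the tool pointing down it reaches from about 0.35 to 0.975 m from the base axis. Payload 4.9 kg.
Tool frame: the origin (TCP) lies on the centre line of the jaws, within the pads' length; the fingertips stand 8 mm ahead of it and the grasp point (between the pads) lies 11 mm behind it; z points along the fingers, y is the direction in which the jaws open and shut (so a half turn about z gives the same grasp; the last joint's range is limited). The gripper opens to 85 mm and grips with 20 to 120 N. Pads are 22 mm wide; open, the fingers measure 114 mm over their backs; the gripper's body (76 mm by 85 mm) begins 54 mm behind the grasp point. The pads swing forward as they close: fully open they stand 13 mm farther back than shut.
Start: joints at [-1.368, 0.053, 1.613, -0, 1.476, -0.119], TCP at [0.198, -0.593, 0.239] pointing down, gripper open.
Joint ranges: [-3.01, 3.01], [-1.01, 2.22], [0.06, 2.58], [-1.02, 4.17], [0.09, 2.62], [-3.14, 3.14]. Speed limits (rad/s): [2.57, 2.57, 3.14, 3.14, 3.14, 3.14].

## Interface

Orientations are given as a rotation vector (axis times angle).
In Python, from station import get_obs, get_image, calibration, finish_job gives the robot as it stands. The module is installed in compiled form; this text tells all that it offers.
- The arm moves only by the shell command python3 -m jog 'ROWS' [FORCE]. ROWS is JSON, a list of rows, each a list of 7 numbers: the shift along the tool's x, y, z in cm, then the turn, a rotation vector about the tool's x, y, z in rad, then the closure in counts, from 0 (fully open) to 255 (shut). In form: [[dx, dy, dz, ax, ay, az, jaw], ...]. A call has 1 to 8 rows; each row is the pose to reach, as a shift and turn from the pose measured when the call began, along the tool's axes at that moment; what a row does not reach only later rows make up. A row lasts 1/12 s, in which the tool goes at most 41.7 mm and 7.16 degrees, less where a joint would pass 70% of its speed; a pose out of reach is approached as far as the arm can. A call with a gripper value outside its range is refused whole. The fingers move at their own pace and stop on an object; FORCE is the grip in N (left out, the last holds). Time passes only in rows, so rows that repeat a pose let the fingers close. It gives the time, the measured TCP pose, the force and the opening at its end, in the units of the state.
- get_obs(): the state, without advancing time (a new reading comes with each control period).
- get_image(name): name is "scene" or "top" or "wrist"; returns the picture (384x512x3 uint8, red, green, blue); there is no depth.
- calibration(name): a dict with "vfov" (degrees; the focal length in pixels is half the picture's height over the tangent of half this angle, whatever the lens; pixels are square), "cx", "cy" (the principal point, pixels), "R" (3x3) and "t" (3): a world point X has camera coordinates R X + t. Camera axes: x right, y down, z forward; pixel columns grow to the right and rows downward; lengths in m; the calibration is good to about 2 mm. A picture is of the moment at which its call begins: read the wrist's pose just before it. calibration takes no time and is no camera call; for the wrist camera it gives the pose at the moment of the call.
- finish_job(): hands the job in, once; it reports no verdict.
The state is a dict: "t": time; "q": joint angles; "dq": joint speeds; "effort": joint torques, N m; "tool_pos": TCP position; "tool_rot": TCP orientation; "contact_force": force on the tool from outside, world axes, zero at the start; "wrist_torque": the same for the moment, N m; "opening": finger opening in m.
Only numpy, scipy, OpenCV 4.12 (cv2) and the standard library are available. Lean on these libraries where they do the work, as an engineer would, in place of code of your own. Each camera call takes 0.05 s, during which the arm holds its last target. There are 200 camera calls.

## Working session

There is one attempt and no reset: what is moved stays moved. The work goes in short steps, Python scripts to look and compute and a shell command to move; the robot and the scene stay as the last step left them, time stands still between calls to the robot, and variables do not carry over. Pictures are saved under pics/ and viewed, about 8 in all and at most 12, crops included, and the job is handed in when it is done.

```bash
mkdir -p pics; cat > h.py <<'E'
import numpy as np, cv2
from station import get_obs,get_image,calibration
from scipy.spatial.transform import Rotation as R
def cam(n):
    c=calibration(n); f=192/np.tan(np.radians(c["vfov"])/2); return f,c["cx"],c["cy"],np.array(c["R"]),np.array(c["t"])
def ray(n,u,v):
    f,cx,cy,r,t=cam(n); d=r.T@np.array([(u-cx)/f,(v-cy)/f,1]); return -r.T@t,d
def atz(n,u,v,z):
    o,d=ray(n,u,v); return o+d*(z-o[2])/d[2]
def proj(n,X):
    f,cx,cy,r,t=cam(n); p=(r@np.atleast_2d(X).T).T+t; return np.c_[f*p[:,0]/p[:,2]+cx,f*p[:,1]/p[:,2]+cy]
def tri(*obs):
    A=np.zeros((3,3));b=np.zeros(3)
    for n,u,v in obs:
        o,d=ray(n,u,v); d/=np.linalg.norm(d); M=np.eye(3)-np.outer(d,d); A+=M;b+=M@o
    return np.linalg.solve(A,b)
def save(n,name,crop=None,s=1):
    im=get_image(n)[:,:,::-1]
    if crop: x0,y0,x1,y1=crop; im=im[y0:y1,x0:x1]
    cv2.imwrite("pics/"+name,cv2.resize(im,None,fx=s,fy=s,interpolation=cv2.INTER_CUBIC))
def rel(pos,rot):
    """target TCP pos + Rotation -> row (cm, rad)"""
    o=get_obs(); r0=R.from_rotvec(o["tool_rot"]); return np.round(np.r_[r0.inv().apply(np.array(pos)-o["tool_pos"])*100,(r0.inv()*rot).as_rotvec()],3)
E
python3 - <<'E'
from h import *
a=get_image("scene");b=get_image("top")
cv2.imwrite("pics/a.png",cv2.resize(a[:,:,::-1],(800,600)));cv2.imwrite("pics/b.png",cv2.resize(b[:,:,::-1],(800,600)))
print(get_obs())
for n in("scene","top"):
    f,cx,cy,r,t=cam(n);print(n,f,cx,cy,-r.T@t,r.tolist())
E
```

```text
{'t': 0.1, 'q': array([-1.36802506e+00,  5.32958184e-02,  1.61414265e+00,  6.81149763e-06,
        1.47604044e+00, -1.19024733e-01]), 'dq': array([ 0.00010606, -0.00109214, -0.00360099,  0.00077905, -0.00025725,
       -0.00107204]), 'effort': array([ 9.93625099e-05, -3.94899559e+01, -3.71364927e+01, -1.95127991e-04,
        3.84193962e-03, -7.02407679e-07]), 'tool_pos': array([ 0.19754455, -0.5923763 ,  0.23819126]), 'tool_rot': array([-3.09915488e+00, -5.02994850e-01,  1.13322279e-04]), 'contact_force': array([-0.58719252, -0.91574937, -0.63424895]), 'wrist_torque': array([-0.0331999 , -0.0077787 ,  0.00170252]), 'opening': 0.08507927275548416}
scene 468.197843740888 255.17282701817757 190.64645044108025 [ 0.96773107 -0.45693976  1.15976288] [[0.7183862963492252, 0.6955617820078632, -0.010720850138367075], [0.5598518638122258, -0.5872332455926711, -0.5845707877209355], [-0.41290073843918, 0.4139455552131756, -0.811271876448109]]
top 402.06431567115595 256.9973359786109 191.2471003098581 [0.41576428 0.01228629 1.33744264] [[0.013051925409991859, -0.9997213369095755, -0.01966966626110218], [-0.9972509791581476, -0.011579700553479639, -0.07318739716103759], [0.07293923368947414, 0.02057083038729541, -0.9971242195062606]]
```

View pics/a.png

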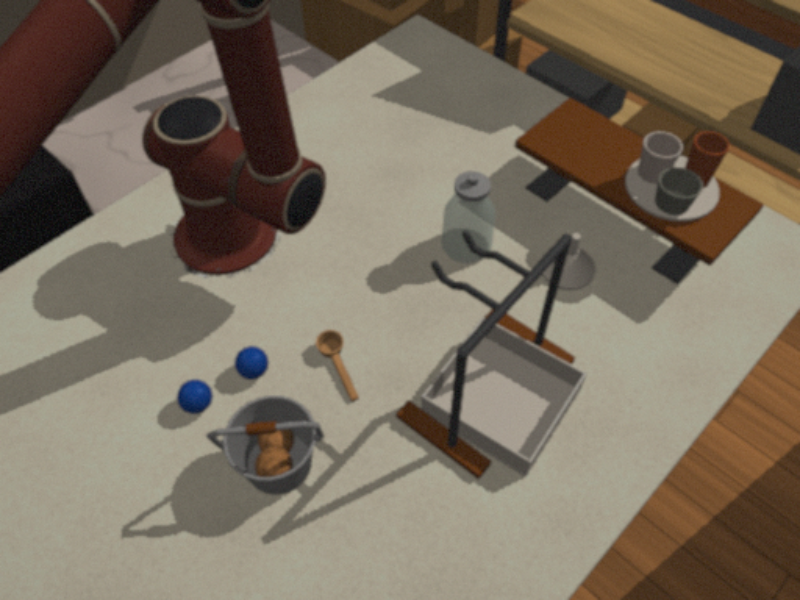

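View pics/b.png

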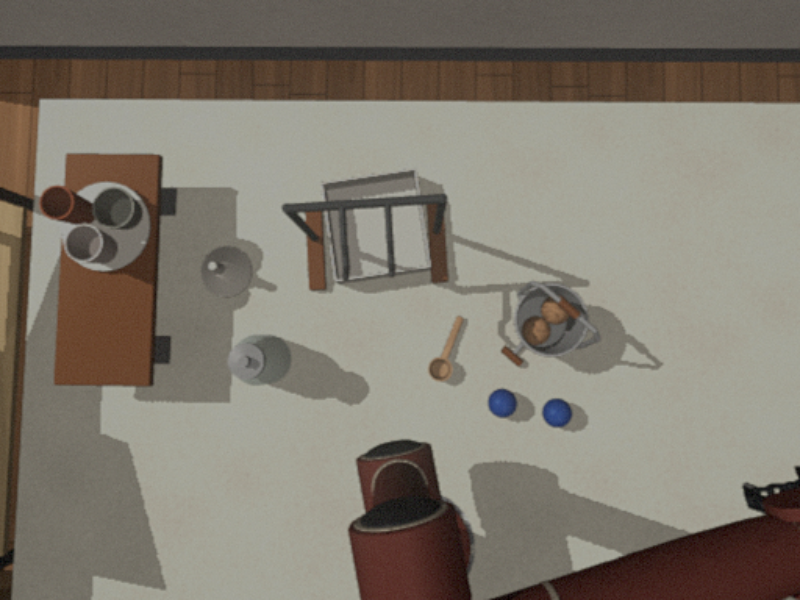

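The scene picture shows the pail at about (270,440), with its cork balls inside. Two blue balls at (195,395) and (252,362) could be confused with them and are not wanted. The top picture shows the tipping bar at (512,356), the bail grip at (570,307), and the pegs at (344,243) and (391,240). Next is a close-up composite.

```bash
python3 - <<'E'
from h import *
a=get_image("scene")[:,:,::-1];b=get_image("top")[:,:,::-1]
def c(im,x,y,w,h,s):return cv2.resize(im[y:y+h,x:x+w],None,fx=s,fy=s,interpolation=cv2.INTER_CUBIC)
p=np.vstack([np.hstack([c(b,310,170,80,60,5),c(a,125,240,100,75,4)]),np.hstack([c(b,175,105,120,90,400/120),c(a,245,135,140,105,400/140)])])
print(p.shape);cv2.imwrite("pics/c.png",p)
E
```

```text
(600, 800, 3)
```

View pics/c.png

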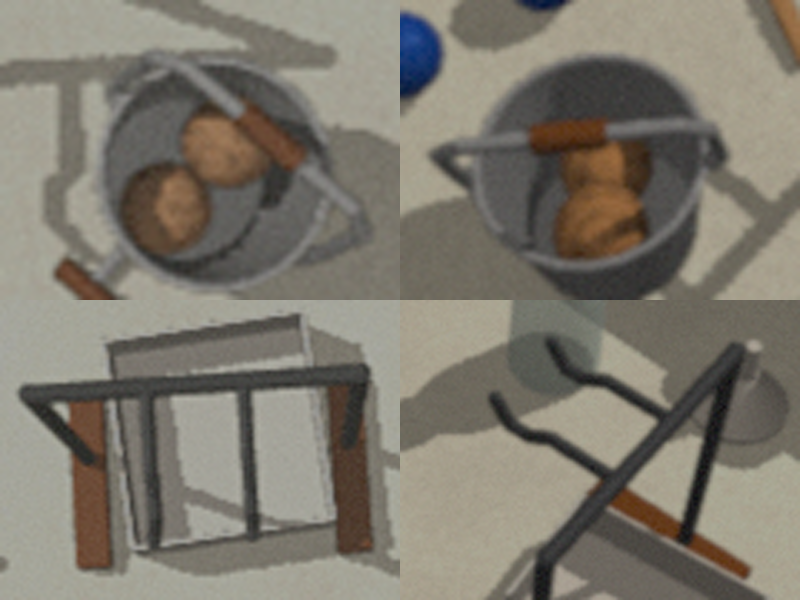

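The crop confirms the target: a pail with two cork balls and a teak grip, with the T-bar at its lower left in the top view. Now I compute positions.

```bash
python3 - <<'E'
from h import *
np.set_printoptions(precision=4,suppress=True)
T="top";S="scene"
g=tri((T,364.4,197),(S,167,273.75));print("grip",g)
print("rim",tri((T,353.4,204.2),(S,171.5,280.8)),atz(T,353.4,204.2,.105),atz(S,171.5,280.8,.105))
print("tipbar",atz(T,327.7,227.8,.009))
for a,b,z in(((221.5,179.4),(298.2,149.7),.316),((250.9,176.1),(278.3,168.9),.316),((182.5,132.9),(364.7,151.8),.308),((285.4,126.6),(296.1,224.6),.308)):
    print("st",tri((T,*a),(S,*b)),atz(T,*a,z),atz(S,*b,z))
E
```

```text
grip [ 0.4884 -0.2684  0.1879]
rim [ 0.4706 -0.256   0.1047] [ 0.4697 -0.2571  0.105 ] [ 0.4718 -0.2549  0.105 ]
tipbar [ 0.3954 -0.1938  0.009 ]
st [0.5237 0.1287 0.3117] [0.5198 0.1246 0.316 ] [0.5289 0.1297 0.316 ]
st [0.5315 0.052  0.3155] [0.5291 0.0495 0.316 ] [0.5339 0.0545 0.316 ]
st [0.6431 0.2315 0.3129] [0.6412 0.2296 0.308 ] [0.6435 0.2391 0.308 ]
st [ 0.6605 -0.0346  0.3183] [ 0.6601 -0.038   0.308 ] [ 0.6593 -0.0262  0.308 ]
```

```bash
cat >> h.py <<'E'
np.set_printoptions(precision=4,suppress=True)
def ori(yaw,tilt):
    """tool y along yaw (deg) horizontally, tool z down; tilt(rad): top of tool leans towards +y dir"""
    p=np.array([np.cos(np.radians(yaw)),np.sin(np.radians(yaw)),0]); up=np.sin(tilt)*p+np.cos(tilt)*np.array([0,0,1]); z=-up
    y=np.cos(tilt)*p-np.sin(tilt)*np.array([0,0,1]); return R.from_matrix(np.c_[np.cross(y,z),y,z])
E
python3 - <<'E'
from h import *
r=ori(-39.6,.23); print(rel([.488+.015,-.268-.014,.172+.09],r))
E
```

```text
[ 38.794 -19.803  -2.315   0.223  -0.065  -0.555]
```

```bash
python3 -m jog '[[38.8,-19.8,-2.3,0.22,-0.06,-0.55,0],[38.8,-19.8,-2.3,0.22,-0.06,-0.55,0],[38.8,-19.8,-2.3,0.22,-0.06,-0.55,0],[38.8,-19.8,-2.3,0.22,-0.06,-0.55,0],[38.8,-19.8,-2.3,0.22,-0.06,-0.55,0],[38.8,-19.8,-2.3,0.22,-0.06,-0.55,0],[38.8,-19.8,-2.3,0.22,-0.06,-0.55,0],[38.8,-19.8,-2.3,0.22,-0.06,-0.55,0]]'
python3 - <<'E'
from h import *
r=ori(-39.6,.23); print(rel([.488+.015,-.268-.014,.172+.09],r))
E
```

```text
t: 0.87
tool_pos: [0.4322, -0.3537, 0.2563]
tool_rot: [-2.656, -1.241, 0.137]
contact_force: [0.7, 0.1, 0.0]
opening: 0.0855
[10.043  0.692 -0.713  0.003 -0.004 -0.005]
```

```bash
python3 -m jog '[[10,0.7,-0.7,0,0,0,0],[10,0.7,-0.7,0,0,0,0],[10,0.7,-0.7,0,0,0,0],[10,0.7,-0.7,0,0,0,0],[10,0.7,-0.7,0,0,0,0]]'
python3 - <<'E'
from h import *
save("wrist","d.png",s=1.5)
print(get_obs()["tool_pos"]); c=cam("wrist"); print(c[0],-c[3].T@c[4],c[3]); print(proj("wrist",[[.488,-.268,.183],[.4706,-.256,.105],[.3954,-.194,.009]])*1.5)
E
```

```text
t: 1.28
tool_pos: [0.5032, -0.2816, 0.2616]
tool_rot: [-2.655, -1.244, 0.138]
contact_force: [-0.5, -0.5, -0.5]
opening: 0.0854
[ 0.5026 -0.2824  0.2616]
316.2514863202338 [ 0.5704 -0.2492  0.3925] [[ 0.7471 -0.6253 -0.2253]
 [-0.5713 -0.7774  0.2632]
 [-0.3397 -0.068  -0.9381]]
[[375.831  298.4031]
 [372.692  263.7845]
 [291.3042 234.5429]]
```

View pics/d.png

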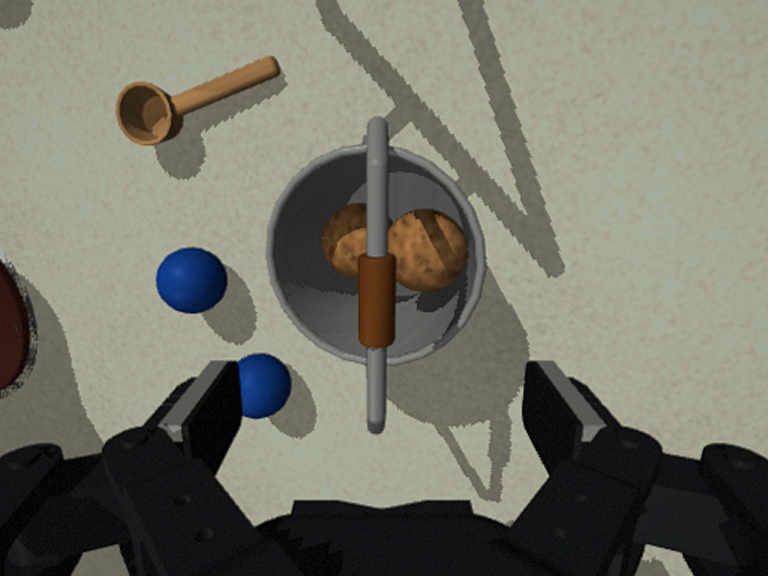

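The wrist view shows the grip centred between the jaws at (376,300), where I predicted it at (376,298). The bar is aligned with the tool's x axis, so I descend and grip.

```bash
python3 -m jog '[[0,0,3,0,0,0,0],[0,0,6,0,0,0,0],[0,0,8,0,0,0,0],[0,0,9,0,0,0,0],[0,0,9.2,0,0,0,0],[0,0,9.2,0,0,0,0],[0,0,9.2,0,0,0,120],[0,0,9.2,0,0,0,200]]' 60
python3 -m jog '[[0,0,0,0,0,0,255],[0,0,0,0,0,0,255],[0,0,0,0,0,0,255],[0,0,0,0,0,0,255],[0,0,0,0,0,0,255],[0,0,0,0,0,0,255],[0,0,0,0,0,0,255],[0,0,0,0,0,0,255]]' 60
python3 - <<'E'
from h import *
f=192; save("wrist","e.png",s=1.2)
print(rel(get_obs()["tool_pos"]+[0,0,.2],ori(-39.6,.23)))
E
```

```text
t: 2.0
tool_pos: [0.4878, -0.2701, 0.174]
tool_rot: [-2.659, -1.243, 0.136]
contact_force: [-0.2, 1.1, 0.8]
opening: 0.0639
t: 2.67
tool_pos: [0.4882, -0.2704, 0.1748]
tool_rot: [-2.66, -1.243, 0.135]
contact_force: [0.6, -0.7, 5.2]
opening: 0.0158
[  0.055  -4.401 -19.51    0.008  -0.004  -0.005]
```

View pics/e.png

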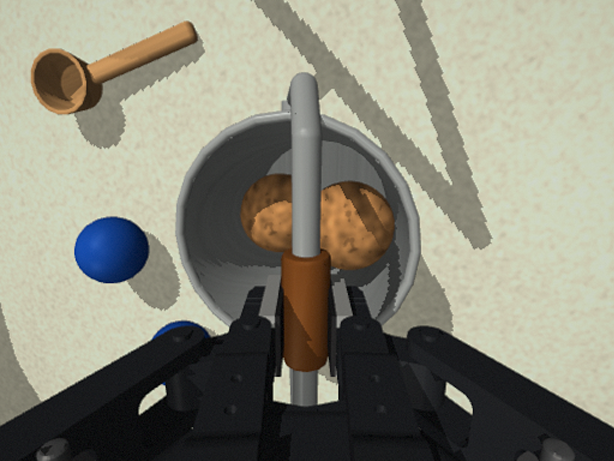

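Grip is on the teak handle at (305,310). Lift first, and check the load.

```bash
python3 -m jog '[[0,-0.1,-0.5,0,0,0,255],[0,-0.4,-1.7,0,0,0,255],[0,-0.8,-3.5,0,0,0,255],[0,-1.3,-6,0,0,0,255],[0,-1.9,-8.5,0,0,0,255],[0,-2.4,-10.7,0,0,0,255],[0,-2.8,-12.2,0,0,0,255],[0,-2.9,-12.7,0,0,0,255]]' 80
python3 - <<'E'
from h import *
s=np.array([.557,.093]);y=np.radians(4);e=np.array([np.cos(y),np.sin(y)])
print("lid",atz("top",158.7,231.7,.196))
p=s-.12*e; print(p, rel([*p,.353-.011],ori(4,0)))
E
```

```text
t: 3.38
tool_pos: [0.4881, -0.2707, 0.3077]
tool_rot: [-2.663, -1.245, 0.133]
contact_force: [0.3, -0.0, -5.4]
opening: 0.0154
lid [0.3808 0.3135 0.196 ]
[0.4373 0.0846] [ 24.004 -26.784   2.51   -0.207  -0.086  -0.763]
```

```bash
python3 -m jog '[[0.2,-0.3,0,0,0,-0.01,255],[0.8,-0.9,0.1,-0.01,0,-0.02,255],[1.8,-2,0.2,-0.02,-0.01,-0.05,255],[3,-3.4,0.3,-0.03,-0.01,-0.09,255],[4.3,-4.8,0.4,-0.04,-0.02,-0.13,255],[5.6,-6.2,0.6,-0.05,-0.02,-0.17,255],[6.9,-7.7,0.7,-0.06,-0.02,-0.21,255],[8.2,-9.1,0.9,-0.07,-0.03,-0.25,255]]' 80
python3 - <<'E'
from h import *
s=np.array([.557,.093]);y=np.radians(4);e=np.array([np.cos(y),np.sin(y)])
p=s-.12*e; print(p, rel([*p,.353-.011],ori(4,0)))
E
```

```text
t: 4.05
tool_pos: [0.4697, -0.1476, 0.3166]
tool_rot: [-2.537, -1.608, 0.095]
contact_force: [0.3, -0.0, -5.9]
opening: 0.0152
[0.4373 0.0846] [ 19.637 -13.056  -0.221  -0.141  -0.057  -0.51 ]
```

```bash
python3 -m jog '[[1.5,-1,0,-0.01,0,-0.04,255],[3,-2,0,-0.02,-0.01,-0.08,255],[4.5,-3,0,-0.03,-0.01,-0.12,255],[6,-4,-0.1,-0.04,-0.02,-0.16,255],[7.5,-5,-0.1,-0.05,-0.02,-0.2,255],[9,-6,-0.1,-0.06,-0.03,-0.24,255],[10.5,-7,-0.1,-0.07,-0.03,-0.28,255],[11.8,-7.9,-0.1,-0.08,-0.03,-0.31,255]]' 80
python3 - <<'E'
from h import *
s=np.array([.557,.093]);y=np.radians(4);e=np.array([np.cos(y),np.sin(y)])
p=s-.12*e; print(p, rel([*p,.353-.011],ori(4,0)))
E
```

```text
t: 4.72
tool_pos: [0.448, -0.0058, 0.3291]
tool_rot: [-2.309, -2.032, 0.04]
contact_force: [0.9, 0.4, -5.8]
opening: 0.0155
[0.4373 0.0846] [ 8.861 -2.288 -0.937 -0.063 -0.03  -0.197]
```

Now decelerate, settle, and check the pegs with the wrist and scene cameras.

```bash
python3 -m jog '[[1.5,-0.4,-0.2,-0.01,0,-0.04,255],[3,-0.8,-0.4,-0.02,-0.01,-0.08,255],[4.4,-1.1,-0.5,-0.03,-0.02,-0.12,255],[5.8,-1.5,-0.6,-0.04,-0.02,-0.15,255],[7,-1.8,-0.8,-0.05,-0.02,-0.17,255],[8,-2.1,-0.9,-0.06,-0.03,-0.18,255],[8.6,-2.2,-0.9,-0.06,-0.03,-0.19,255],[8.9,-2.3,-0.9,-0.06,-0.03,-0.2,255]]' 80
python3 -m jog '[[0,0,0,0,0,0,255],[0,0,0,0,0,0,255],[0,0,0,0,0,0,255],[0,0,0,0,0,0,255],[0,0,0,0,0,0,255],[0,0,0,0,0,0,255],[0,0,0,0,0,0,255],[0,0,0,0,0,0,255]]'
python3 - <<'E'
from h import *
a=get_image("scene")[:,:,::-1];w=get_image("wrist")[:,:,::-1]
c=cv2.resize(a[90:270,230:390],(400,450),interpolation=cv2.INTER_CUBIC)
w=cv2.resize(w,(400,300),interpolation=cv2.INTER_AREA); w=np.vstack([w,np.zeros((150,400,3),np.uint8)])
cv2.imwrite("pics/f.png",np.hstack([c,w])); print(get_obs()["tool_pos"])
s=np.array([.557,.093]);y=np.radians(4);e=np.array([np.cos(y),np.sin(y),0]);l=np.array([-e[1],e[0],0])
for q in(38,-38):
    X=np.array([[*s,0]+e*x+l*q/1000+np.array([0,0,z]) for x,z in((-.030,.314),(.0,.294),(.095,.308))])
    print((proj("scene",X)-[230,90])*2.5,proj("wrist",X)*400/512)
E
```

```text
t: 5.38
tool_pos: [0.4359, 0.0862, 0.3398]
tool_rot: [-2.132, -2.299, 0.006]
contact_force: [0.1, 0.1, -6.8]
opening: 0.0155
t: 6.05
tool_pos: [0.436, 0.0861, 0.3398]
tool_rot: [-2.133, -2.299, 0.006]
contact_force: [-0.8, -0.1, -5.4]
opening: 0.0152
[0.436  0.0862 0.3398]
[[166.1494 148.6887]
 [190.0035 177.6614]
 [275.134  219.2439]] [[337.2766 130.3174]
 [363.7347 125.071 ]
 [517.5567 129.5703]]
[[116.2445 197.0432]
 [141.0565 226.7027]
 [226.6903 271.896 ]] [[321.2383 231.1119]
 [346.5144 216.8817]
 [482.2082 227.7285]]
```

View pics/f.png

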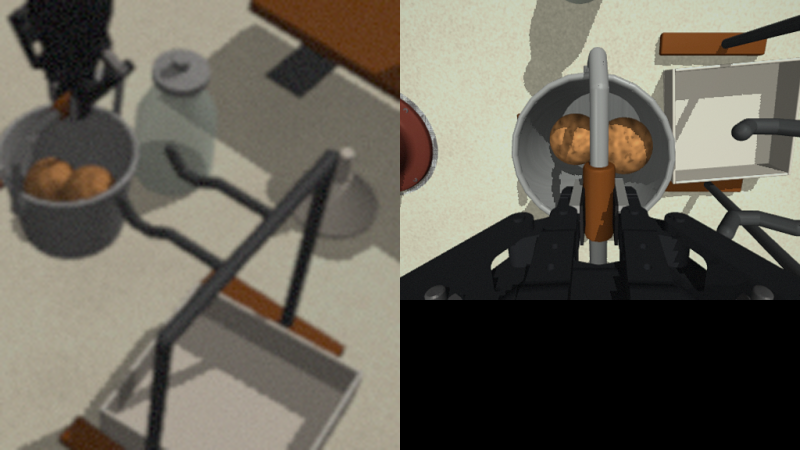

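Both pegs appear about 3 mm beyond my estimate, with tips at (741,130) and (728,225) in the wrist panel. Shifting the seat to (0.560, 0.094).

```bash
python3 - <<'E'
from h import *
print(rel([.560,.094,.340],ori(4,0)),rel([.560,.094,.296],ori(4,0)))
E
```

```text
[-0.151 12.427 -0.101 -0.007 -0.001  0.006] [-0.158 12.456  4.299 -0.007 -0.001  0.006]
```

```bash
python3 -m jog '[[0,0.2,0,0,0,0,255],[0,0.6,0,0,0,0,255],[0,1.2,0,0,0,0,255],[0,1.9,0,0,0,0,255],[0,2.6,0,0,0,0,255],[0,3.3,0,0,0,0,255],[-0.1,4,0,0,0,0,255],[-0.1,4.7,0,0,0,0,255]]'
python3 -m jog '[[0,0.8,0,0,0,0,255],[0,1.7,0,0,0,0,255],[0,2.6,0,0,0,0,255],[0,3.5,0,0,0,0,255],[0,4.4,0,0,0,0,255],[0,5.3,0,0,0,0,255],[0,6.1,0,0,0,0,255],[0,6.8,0,0,0,0,255]]'
python3 - <<'E'
from h import *
print(rel([.560,.094,.340],ori(4,0)),rel([.560,.094,.296],ori(4,0)))
E
```

```text
t: 6.82
tool_pos: [0.4838, 0.0886, 0.3393]
tool_rot: [-2.133, -2.299, 0.007]
contact_force: [-0.4, -1.1, -5.6]
opening: 0.0153
t: 7.48
tool_pos: [0.5525, 0.0938, 0.3387]
tool_rot: [-2.132, -2.299, 0.007]
contact_force: [-0.5, 0.7, -6.2]
opening: 0.0156
[-0.032  0.746 -0.134 -0.007 -0.001  0.005] [-0.038  0.777  4.266 -0.007 -0.001  0.005]
```

```bash
python3 -m jog '[[0,0.5,0,0,0,0,255],[0,0.7,0,0,0,0,255],[0,0.8,0.3,0,0,0,255],[0,0.8,0.9,0,0,0,255],[0,0.8,1.6,0,0,0,255],[0,0.8,2.3,0,0,0,255],[0,0.8,2.9,0,0,0,255],[0,0.8,3.3,0,0,0,255]]'
python3 - <<'E'
from h import *
a=get_image("scene")[:,:,::-1];w=get_image("wrist")[:,:,::-1]
c=cv2.resize(a[90:270,230:390],(400,450),interpolation=cv2.INTER_CUBIC)
w=cv2.resize(w,(400,300),interpolation=cv2.INTER_AREA); w=np.vstack([w,np.zeros((150,400,3),np.uint8)])
cv2.imwrite("pics/g.png",np.hstack([c,w]))
E
```

```text
t: 8.15
tool_pos: [0.5595, 0.0943, 0.3039]
tool_rot: [-2.131, -2.298, 0.009]
contact_force: [0.5, 0.4, -6.0]
opening: 0.0155
```

View pics/g.png

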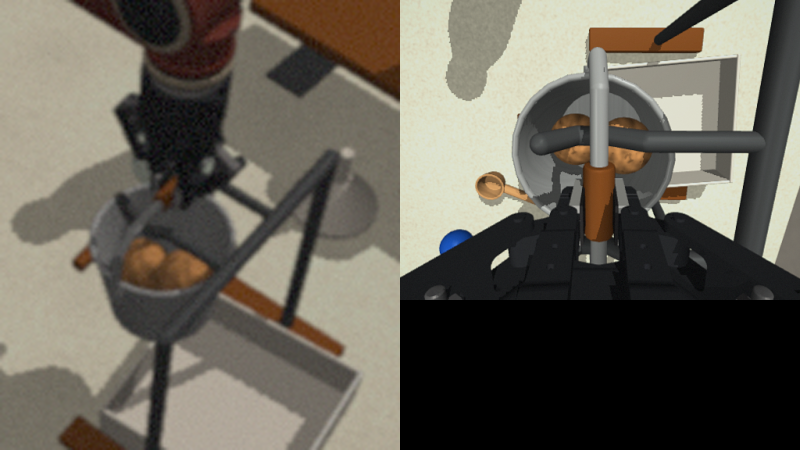

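The bar at (598,130) lies over the dip just behind the upturned tip, which ends at about (583,140). The tipping bar at (83,258) is on the robot side. I lower until the load comes off.

```bash
python3 -m jog '[[0,0,0.3,0,0,0,255],[0,0,0.5,0,0,0,255],[0,0,0.7,0,0,0,255],[0,0,0.8,0,0,0,255],[0,0,0.8,0,0,0,255]]'
python3 -m jog '[[0,0,0.2,0,0,0,255],[0,0,0.3,0,0,0,255],[0,0,0.3,0,0,0,255]]'
```

```text
t: 8.67
tool_pos: [0.5596, 0.0943, 0.2982]
tool_rot: [-2.132, -2.299, 0.008]
contact_force: [-3.7, -0.5, 3.2]
opening: 0.0156
t: 8.92
tool_pos: [0.5597, 0.0943, 0.2981]
tool_rot: [-2.133, -2.3, 0.006]
contact_force: [-7.6, 0.1, 6.4]
opening: 0.0153
```

Seated, but the −x force suggests the bar touches the rear ramp. Shift back a few mm and lower.

```bash
python3 -m jog '[[0,-0.2,-0.2,0,0,0,255],[0,-0.5,-0.2,0,0,0,255],[0,-0.5,0,0,0,0,255],[0,-0.5,0.2,0,0,0,255],[0,-0.5,0.2,0,0,0,255]]'
```

```text
t: 9.33
tool_pos: [0.5546, 0.094, 0.2981]
tool_rot: [-2.133, -2.3, 0.005]
contact_force: [-5.0, 0.3, 5.2]
opening: 0.0155
```

```bash
python3 -m jog '[[0,0,0.2,0,0,0,255],[0,0,0.3,0,0,0,255],[0,0,0.3,0,0,0,255]]'
```

```text
t: 9.58
tool_pos: [0.5547, 0.094, 0.2981]
tool_rot: [-2.134, -2.302, 0.003]
contact_force: [-6.0, -0.7, 8.2]
opening: 0.0154
```

```bash
python3 -m jog '[[0,0.1,-0.1,0,0,0,255],[0,0.1,-0.1,0,0,0,220],[0,0.1,-0.1,0,0,0,180],[0,0.1,-0.1,0,0,0,140],[0,0.1,-0.1,0,0,0,100],[0,0.1,-0.1,0,0,0,50],[0,0.1,-0.1,0,0,0,0],[0,0.1,-0.1,0,0,0,0]]'
python3 -m jog '[[0,0,0,0,0,0,0],[0,0,-1,0,0,0,0],[0,0,-2.5,0,0,0,0],[0,0,-5,0,0,0,0],[0,0,-8,0,0,0,0],[0,0,-11,0,0,0,0],[0,0,-13,0,0,0,0],[0,0,-13,0,0,0,0]]'
python3 - <<'E'
from h import *
a=get_image("scene")[:,:,::-1];w=get_image("wrist")[:,:,::-1]
c=cv2.resize(a[90:270,230:390],(400,450),interpolation=cv2.INTER_CUBIC)
w=cv2.resize(w,(400,300),interpolation=cv2.INTER_AREA)
b=get_image("top")[:,:,::-1]; b=cv2.resize(b[120:210,190:310],(400,300),interpolation=cv2.INTER_CUBIC)
p=np.zeros((600,800,3),np.uint8); p[:450,:400]=c;p[:300,400:]=w;p[300:,400:]=b;cv2.imwrite("pics/i.png",p)
s=np.array([.559,.094]);y=np.radians(4);e=np.array([np.cos(y),np.sin(y),0])
X=np.array([*s,.129])-e*.096; print(X); X=np.array([X,[*s,.305]])
print((proj("scene",X)-[230,90])*2.5,(proj("wrist",X)*400/512)+[400,0],(proj("top",X)-[190,120])*400/120+[400,300])
E
```

```text
t: 10.25
tool_pos: [0.5558, 0.0941, 0.2994]
tool_rot: [-2.135, -2.302, 0.002]
contact_force: [-0.6, -0.4, 0.5]
opening: 0.0834
t: 10.92
tool_pos: [0.5574, 0.0941, 0.4381]
tool_rot: [2.132, 2.299, 0.011]
contact_force: [0.2, -0.2, 1.3]
opening: 0.0858
[0.4632 0.0873 0.129 ]
[[ 87.9874 252.0885]
 [168.948  195.0495]] [[546.21   118.7199]
 [601.1275 144.5607]] [[567.2702 582.0563]
 [546.7491 449.7044]]
```

View pics/i.png

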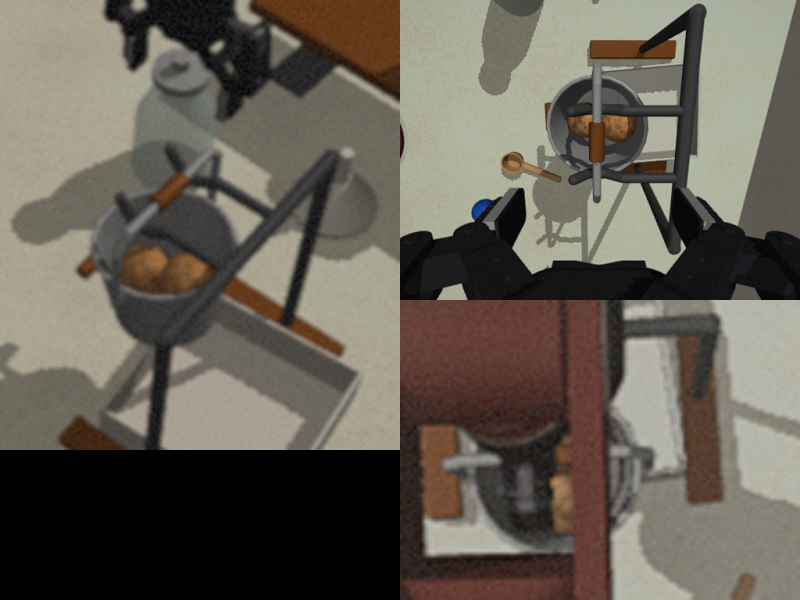

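The pail hangs on both pegs with the bail at (597,142) in the wrist view and the tipping bar on the robot side near (549,113). Now I back off and turn the tool for an end grip on the bar: 45° forward-down, jaws along the bar.

```bash
cat >> h.py <<'E'
yw=np.radians(4); e=np.array([np.cos(yw),np.sin(yw),0]); l=np.array([-e[1],e[0],0]); k=np.array([0,0,1.])
def fwd(a):
    """tool pointing along stand +x, a rad below level, tool y=-l"""
    z=np.cos(a)*e-np.sin(a)*k; x=np.sin(a)*e+np.cos(a)*k; return R.from_matrix(np.c_[x,-l,z])
E
python3 - <<'E'
from h import *
print(get_obs()["q"], rel([.41,.085,.43],fwd(np.pi/2)))
E
```

```text
[ 0.0353 -0.1325  1.4817  0.0005  1.7944 -0.0399] [  0.202 -14.643   0.015  -0.002   0.001   1.576]
```

```bash
python3 -m jog '[[0,-1.5,0,0,0,0.12,0],[0,-3,0,0,0,0.24,0],[0,-5,0,0,0,0.36,0],[0,-7,0,0,0,0.48,0],[0,-9,0,0,0,0.6,0],[0,-11,0,0,0,0.72,0],[0,-13,0,0,0,0.84,0],[0.2,-14.6,0,0,0,0.96,0]]'
python3 -m jog '[[0,0,0,0,0,0.12,0],[0,0,0,0,0,0.24,0],[0,0,0,0,0,0.36,0],[0,0,0,0,0,0.48,0],[0,0,0,0,0,0.6,0],[0,0,0,0,0,0.6,0]]'
python3 - <<'E'
from h import *
print(get_obs()["q"]); B=np.array([.459,.089,.129]); r=fwd(np.pi/4); print(rel(B-r.apply([0,0,.075]),r), B-r.apply([0,0,.075]))
E
```

```text
t: 11.73
tool_pos: [0.4089, 0.0848, 0.4283]
tool_rot: [-2.96, -1.047, 0.008]
contact_force: [-0.4, -0.4, 0.5]
opening: 0.0856
t: 12.23
tool_pos: [0.4084, 0.0848, 0.4265]
tool_rot: [-3.139, -0.122, 0.013]
contact_force: [-0.1, -0.3, -1.2]
opening: 0.0856
[ 0.0257 -0.4856  1.7661  0.0004  1.8695  1.5186]
[-0.023 -0.049 24.447 -0.004  0.794  0.007] [0.4061 0.0853 0.182 ]
```

```bash
python3 -m jog '[[0,0,2,0,0.12,0,0],[0,0,5,0,0.24,0,0],[0,0,8,0,0.36,0,0],[0,0,11,0,0.48,0,0],[0,0,14,0,0.6,0,0],[0,0,17,0,0.72,0,0],[0,0,20,0,0.79,0,0],[0,0,22,0,0.79,0,0]]'
python3 - <<'E'
from h import *
o=get_obs();print(o["q"]); B=np.array([.459,.089,.129]); r=fwd(np.pi/4); print(rel(B-r.apply([0,0,.075]),r),rel(B+r.apply([0,0,.011]),r))
save("wrist","j.png",s=1.5); print(proj("wrist",[B,B+.025*l,B-.025*l])*1.5)
E
```

```text
t: 12.9
tool_pos: [0.4355, 0.0956, 0.1932]
tool_rot: [-2.895, -0.115, -1.152]
contact_force: [-1.0, -0.5, 0.2]
opening: 0.0852
[ 0.0319 -1.009   2.5453  0.0366  0.8489  1.51  ]
[-2.958  0.793 -1.251 -0.002  0.028  0.009] [-2.715  0.808  7.346 -0.002  0.028  0.009]
[[398.5998 363.706 ]
 [342.7915 363.2873]
 [454.3869 364.1245]]
```

View pics/j.png

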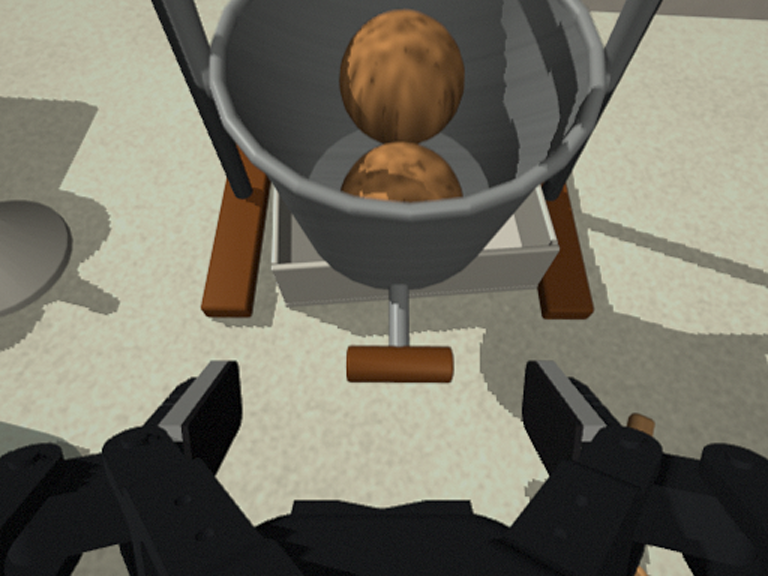

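The bar is at (400,364), where I predicted (399,364). The arm is at its shoulder and elbow limits here, so a steeper tool of 58° is needed.

```bash
python3 - <<'E'
from h import *
B=np.array([.461,.089,.129]); r=fwd(np.radians(58)); print(rel(B-r.apply([0,0,.045]),r),rel(B+r.apply([0,0,.011]),r))
E
```

```text
[-1.284  0.81   1.802 -0.001 -0.19   0.009] [-2.344  0.809  7.301 -0.001 -0.19   0.009]
```

```bash
python3 -m jog '[[-0.4,0.3,0,0,-0.09,0,0],[-0.8,0.6,0.8,0,-0.19,0.01,0],[-1.3,0.8,1.8,0,-0.19,0.01,0],[-1.3,0.8,1.8,0,-0.19,0.01,0],[-1.3,0.8,1.8,0,-0.19,0.01,0]]'
python3 - <<'E'
from h import *
print(get_obs()["q"])
B=np.array([.461,.089,.129]); r=fwd(np.radians(58)); print(rel(B-r.apply([0,0,.045]),r),rel(B+r.apply([0,0,.011]),r))
E
```

```text
t: 13.37
tool_pos: [0.4368, 0.0873, 0.1667]
tool_rot: [-3.0, -0.105, -0.858]
contact_force: [0.7, 0.1, -0.0]
opening: 0.0852
[ 0.01   -0.8064  2.4436  0.0397  0.9486  1.4968]
[ 0.057  0.003 -0.021 -0.001  0.001  0.   ] [ 0.066  0.006  5.578 -0.001  0.001  0.   ]
```

```bash
python3 -m jog '[[0,0,1,0,0,0,0],[0,0,2.3,0,0,0,0],[0,0,3.6,0,0,0,0],[0,0,4.7,0,0,0,0],[0,0,5.5,0,0,0,0],[0,0,5.8,0,0,0,0],[0,0,5.8,0,0,0,60],[0,0,5.8,0,0,0,100]]' 50
python3 -m jog '[[0,0,0,0,0,0,140],[0,0,0,0,0,0,180],[0,0,0,0,0,0,220],[0,0,0,0,0,0,255],[0,0,0,0,0,0,255],[0,0,0,0,0,0,255],[0,0,0,0,0,0,255]]'
python3 - <<'E'
from h import *
save("wrist","k.png",s=1.2);print(get_obs()["q"])
E
```

```text
t: 14.03
tool_pos: [0.4675, 0.0896, 0.1183]
tool_rot: [-2.999, -0.106, -0.86]
contact_force: [1.0, 0.5, -0.0]
opening: 0.0641
t: 14.62
tool_pos: [0.4676, 0.0896, 0.1185]
tool_rot: [-2.999, -0.106, -0.86]
contact_force: [0.6, 0.3, 1.5]
opening: 0.0488
[ 0.0159 -0.6088  2.4217  0.042   0.7714  1.4943]
```

View pics/k.png

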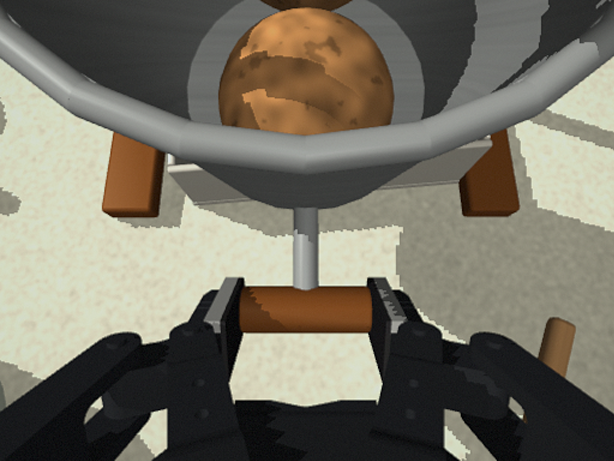

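The bar is held by its ends at (307,310) with the stem free. Now I compute the tipping arc in tool axes.

```bash
cat >> h.py <<'E'
def arc(th): # bar relative to ears (stand x,z), m, th in deg
    t=np.radians(th); return np.array([-.096*np.cos(t)-.081*np.sin(t), .096*np.sin(t)-.081*np.cos(t)])
def solve(bx,bz,sx=-0.0):
    """bar pos (stand x from seat, world z) -> (alpha bail deg, theta deg)"""
    from scipy.optimize import fsolve
    f=lambda v:[.095*np.sin(v[0])+arc(np.degrees(v[1]))[0]-bx, .305-.095*np.cos(v[0])+arc(np.degrees(v[1]))[1]-bz]
    return np.degrees(fsolve(f,[0,np.clip((bz-.129)/.18*1.6,0,1.7)]))
E
python3 - <<'E'
from h import *
o=get_obs(); r0=R.from_rotvec(o["tool_rot"]); P=np.array(o["tool_pos"])
for d in(-.011,-.005,0,.005,.01): print(d,proj("wrist",P+r0.apply([0,0,d]))*1.2)
for th in range(0,100,8):
    d=arc(th)-arc(0); rot=fwd(np.radians(58+min(17,17*th/48)))
    print(th,rel(P+d[0]*e+d[1]*k,rot)[[0,1,2,4]])
E
```

```text
-0.011 [[304.6608 319.4215]]
-0.005 [[304.6686 311.3795]]
0 [[304.6746 305.1576]]
0.005 [[304.6803 299.3279]]
0.01 [[304.6856 293.8544]]
0 [0. 0. 0. 0.]
8 [-0.127 -0.001 -1.748 -0.049]
16 [-0.01  -0.002 -3.496 -0.099]
24 [ 0.35  -0.003 -5.211 -0.148]
32 [ 0.944 -0.004 -6.86  -0.198]
40 [ 1.763 -0.005 -8.409 -0.247]
48 [ 2.789 -0.005 -9.83  -0.297]
56 [  4.002  -0.005 -11.094  -0.297]
64 [  5.38   -0.005 -12.177  -0.297]
72 [  6.895  -0.005 -13.057  -0.297]
80 [  8.518  -0.004 -13.718  -0.297]
88 [ 10.217  -0.003 -14.147  -0.297]
96 [ 11.96   -0.002 -14.335  -0.297]
```

```bash
python3 - <<'E'
from h import *
o=get_obs(); P=np.array(o["tool_pos"])
for th in range(-4,47,5):
    d=arc(th)-arc(-4); rot=fwd(np.radians(58+17*(th+4)/50))
    print(th,rel(P+d[0]*e+d[1]*k,rot)[[0,1,2,4]])
E
```

```text
-4 [0. 0. 0. 0.]
1 [-0.184 -0.001 -1.08  -0.03 ]
6 [-0.273 -0.002 -2.172 -0.059]
11 [-0.266 -0.002 -3.268 -0.089]
16 [-0.165 -0.003 -4.359 -0.119]
21 [ 0.032 -0.004 -5.437 -0.148]
26 [ 0.322 -0.004 -6.494 -0.178]
31 [ 0.703 -0.005 -7.521 -0.208]
36 [ 1.172 -0.005 -8.512 -0.237]
41 [ 1.725 -0.005 -9.457 -0.267]
46 [  2.359  -0.006 -10.351  -0.297]
```

```bash
python3 -m jog '[[-0.1,0,-0.5,0,-0.02,0,255],[-0.2,0,-1.1,0,-0.03,0,255],[-0.2,0,-1.6,0,-0.05,0,255],[-0.3,0,-2.2,0,-0.06,0,255],[-0.3,0,-2.7,0,-0.08,0,255],[-0.3,0,-3.3,0,-0.09,0,255],[-0.2,0,-3.8,0,-0.1,0,255],[-0.2,0,-4.4,0,-0.12,0,255]]' 60
python3 - <<'E'
from h import *
o=get_obs(); P=np.array(o["tool_pos"]); r0=R.from_rotvec(o["tool_rot"]); b=P-r0.apply([0,0,.004])
print(o["q"],solve((b-[.5565,.0945,0])@e,b[2]))
P0=np.array([.4676,.0896,.1185])
for th in (26,36,46,56,66):
    d=arc(th)-arc(-4); rot=fwd(np.radians(min(75,58+17*(th+4)/50)))
    print(th,rel(P0+d[0]*e+d[1]*k,rot)[[0,1,2,4]])
E
```

```text
t: 15.33
tool_pos: [0.4418, 0.0878, 0.1539]
tool_rot: [-3.05, -0.108, -0.675]
contact_force: [0.4, 0.2, -1.7]
opening: 0.0488
[ 0.0165 -0.6672  2.3663  0.0274  1.0076  1.5071] [-1.4788 15.4444]
26 [ 0.374 -0.003 -2.185 -0.055]
36 [ 0.97  -0.004 -4.292 -0.115]
46 [ 1.923 -0.005 -6.263 -0.174]
56 [ 3.204 -0.005 -8.038 -0.174]
66 [ 4.774 -0.005 -9.564 -0.174]
```

```bash
python3 -m jog '[[0.2,0,-1.1,0,-0.03,0,255],[0.4,0,-2.2,0,-0.05,0,255],[0.7,0,-3.2,0,-0.08,0,255],[1,0,-4.3,0,-0.11,0,255],[1.4,0,-5.3,0,-0.14,0,255],[1.9,0,-6.3,0,-0.17,0,255],[2.5,0,-7.1,0,-0.17,0,255],[3.2,0,-8,0,-0.17,0,255]]'
python3 - <<'E'
from h import *
o=get_obs(); P=np.array(o["tool_pos"]); r0=R.from_rotvec(o["tool_rot"]); b=P-r0.apply([0,0,.004])
print(o["q"],solve((b-[.5565,.0945,0])@e,b[2]))
P0=np.array([.4676,.0896,.1185])
for th in (61,66,71,76,81,86,91,95):
    d=arc(th)-arc(-4); rot=fwd(np.radians(75))
    print(th,rel(P0+d[0]*e+d[1]*k,rot)[[0,1,2,4]])
E
```

```text
t: 16.0
tool_pos: [0.4368, 0.0874, 0.2395]
tool_rot: [-3.103, -0.11, -0.412]
contact_force: [0.1, 0.1, -2.4]
opening: 0.0484
[ 0.0221 -0.6074  2.1632  0.0134  1.3223  1.5206] [ 0.0843 55.5393]
61 [ 0.643 -0.006 -0.99  -0.002]
66 [ 1.325 -0.006 -1.848 -0.002]
71 [ 2.078 -0.006 -2.643 -0.002]
76 [ 2.899 -0.005 -3.37  -0.002]
81 [ 3.779 -0.005 -4.023 -0.002]
86 [ 4.713 -0.004 -4.596 -0.002]
91 [ 5.693 -0.004 -5.085 -0.002]
95 [ 6.506 -0.003 -5.414 -0.002]
```

```bash
python3 -m jog '[[0.6,0,-1,0,0,0,255],[1.3,0,-1.8,0,0,0,255],[2.1,0,-2.6,0,0,0,255],[2.9,0,-3.4,0,0,0,255],[3.8,0,-4,0,0,0,255],[4.7,0,-4.6,0,0,0,255],[5.3,0,-4.9,0,0,0,255],[5.7,0,-5.1,0,0,0,255]]'
python3 -m jog '[[0,0,0,0,0,0,255],[0,0,0,0,0,0,255],[0,0,0,0,0,0,255],[0,0,0,0,0,0,255],[0,0,0,0,0,0,255],[0,0,0,0,0,0,255],[0,0,0,0,0,0,255],[0,0,0,0,0,0,255]]'
python3 - <<'E'
from h import *
o=get_obs(); P=np.array(o["tool_pos"]); r0=R.from_rotvec(o["tool_rot"]); b=P-r0.apply([0,0,.004])
print(o["q"],solve((b-[.5565,.0945,0])@e,b[2]))
a=get_image("scene")[:,:,::-1]
cv2.imwrite("pics/l.png",cv2.resize(a[90:290,200:400],(600,600),interpolation=cv2.INTER_CUBIC))
E
```

```text
t: 16.67
tool_pos: [0.4791, 0.0903, 0.3041]
tool_rot: [-3.103, -0.11, -0.412]
contact_force: [-0.3, -0.9, -3.5]
opening: 0.0485
t: 17.33
tool_pos: [0.479, 0.0904, 0.3041]
tool_rot: [-3.103, -0.11, -0.412]
contact_force: [-0.1, 0.2, -4.1]
opening: 0.0484
[ 0.027  -0.5019  1.9909  0.0119  1.389   1.5265] [-0.0295 91.432 ]
```

View pics/l.png

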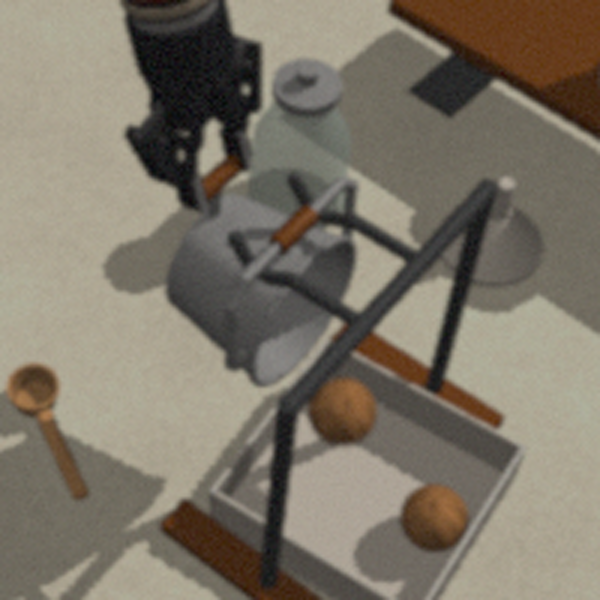

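Both cork balls are in the tray, at (343,410) and (435,517). Bringing the bar down the same arc.

```bash
python3 -m jog '[[-0.4,0,0.2,0,0,0,255],[-1,0,0.5,0,0,0,255],[-1.9,0,1.1,0,0,0,255],[-2.8,0,1.7,0,0,0,255],[-3.6,0,2.5,0,0,0,255],[-4.4,0,3.3,0,0,0,255],[-5.1,0,4.1,0,0,0,255],[-5.7,0,5.1,0,0,0,255]]'
python3 - <<'E'
from h import *
P0=np.array([.4676,.0896,.1185])
for th in (51,46,41,36,31,26,21,16):
    d=arc(th)-arc(-4); rot=fwd(np.radians(min(75,58+17*(th+4)/50)))
    print(th,rel(P0+d[0]*e+d[1]*k,rot)[[0,1,2,4]])
E
```

```text
t: 18.05
tool_pos: [0.4371, 0.0874, 0.2395]
tool_rot: [-3.103, -0.11, -0.414]
contact_force: [1.2, -0.1, -1.5]
opening: 0.0486
51 [-0.518 -0.006  0.887 -0.003]
46 [-0.955 -0.006  1.891 -0.003]
41 [-1.303 -0.006  2.93   0.026]
36 [-1.56  -0.006  3.996  0.056]
31 [-1.722 -0.006  5.079  0.086]
26 [-1.79  -0.005  6.173  0.115]
21 [-1.762 -0.005  7.269  0.145]
16 [-1.638 -0.004  8.357  0.175]
```

```bash
python3 -m jog '[[-0.5,0,0.9,0,0,0,255],[-1,0,1.9,0,0,0,255],[-1.3,0,2.9,0,0.03,0,255],[-1.6,0,4,0,0.06,0,255],[-1.7,0,5.1,0,0.09,0,255],[-1.8,0,6.2,0,0.12,0,255],[-1.8,0,7.3,0,0.15,0,255],[-1.6,0,8.4,0,0.17,0,255]]'
python3 - <<'E'
from h import *
P0=np.array([.4676,.0896,.1185])
for th in (11,6,3,0,-2,-4):
    d=arc(th)-arc(-4); rot=fwd(np.radians(min(75,58+17*(th+4)/50)))
    print(th,rel(P0+d[0]*e+d[1]*k,rot)[[0,1,2,4]])
E
```

```text
t: 18.72
tool_pos: [0.4435, 0.0879, 0.1534]
tool_rot: [-3.05, -0.108, -0.677]
contact_force: [0.8, -0.2, -0.3]
opening: 0.0484
11 [ 0.048 -0.002  0.972  0.033]
6 [ 0.174 -0.001  2.06   0.062]
3 [ 0.295 -0.     2.707  0.08 ]
0 [0.45  0.    3.346 0.098]
-2 [0.572 0.    3.767 0.11 ]
-4 [0.708 0.001 4.184 0.122]
```

```bash
python3 -m jog '[[0,0,1,0,0.03,0,255],[0.2,0,2,0,0.06,0,255],[0.3,0,2.7,0,0.08,0,255],[0.4,0,3.3,0,0.1,0,255],[0.6,0,3.8,0,0.11,0,255],[0.7,0,4.2,0,0.12,0,255],[0.7,0,4.2,0,0.12,0,255],[0.7,0,4.2,0,0.12,0,255]]'
python3 -m jog '[[0,0,0,0,0,0,255],[0,0,0,0,0,0,230],[0,0,0,0,0,0,210],[0,0,0,0,0,0,180],[0,0,0,0,0,0,150],[0,0,0,0,0,0,100],[0,0,0,0,0,0,50],[0,0,0,0,0,0,0]]'
python3 -m jog '[[0,0,0,0,0,0,0],[0,0,0,0,0,0,0],[0,0,0,0,0,0,0],[0,0,-1,0,0,0,0],[0,0,-2.5,0,0,0,0],[0,0,-4,0,0,0,0],[0,0,-5.5,0,0,0,0],[0,0,-7,0,0,0,0]]'
python3 - <<'E'
from h import *
print(get_obs()["q"])
print(rel([.44,.088,.40],fwd(np.radians(58))))
E
```

```text
t: 19.38
tool_pos: [0.4675, 0.0896, 0.1182]
tool_rot: [-3.0, -0.106, -0.857]
contact_force: [0.6, 0.2, -0.4]
opening: 0.0483
t: 20.05
tool_pos: [0.4675, 0.0896, 0.1181]
tool_rot: [-3.0, -0.106, -0.857]
contact_force: [0.6, -0.7, 0.2]
opening: 0.0744
t: 20.72
tool_pos: [0.4301, 0.087, 0.178]
tool_rot: [-3.0, -0.106, -0.856]
contact_force: [0.4, -0.1, 0.6]
opening: 0.0855
[ 0.0089 -0.8461  2.4439  0.0394  0.9891  1.4967]
[ 12.564  -0.038 -18.335  -0.001   0.003   0.001]
```

```bash
python3 -m jog '[[1.5,0,-3,0,0,0,0],[3,0,-6,0,0,0,0],[4.5,0,-9,0,0,0,0],[6,0,-12,0,0,0,0],[8,0,-14,0,0,0,0],[8,0,-15,0,0,0,0],[8,0,-15,0,0,0,0],[8,0,-15,0,0,0,0]]'
python3 -m jog '[[0,0,0,0,0,0,0],[0,0,0,0,0,0,0],[0,0,0,0,0,0,0],[0,0,0,0,0,0,0],[0,0,0,0,0,0,0],[0,0,0,0,0,0,0],[0,0,0,0,0,0,0],[0,0,0,0,0,0,0]]'
python3 -m jog '[[0,0,0,0,0,0,0],[0,0,0,0,0,0,0],[0,0,0,0,0,0,0],[0,0,0,0,0,0,0],[0,0,0,0,0,0,0],[0,0,0,0,0,0,0],[0,0,0,0,0,0,0],[0,0,0,0,0,0,0]]'
python3 - <<'E'
from h import *
a=get_image("scene")[:,:,::-1];w=get_image("wrist")[:,:,::-1]
p=np.hstack([cv2.resize(a[80:300,180:400],(450,450),interpolation=cv2.INTER_CUBIC),cv2.resize(w[:,100:400],(350,450))])
cv2.imwrite("pics/m.png",p)
E
```

```text
t: 21.38
tool_pos: [0.4187, 0.0861, 0.3469]
tool_rot: [-3.001, -0.106, -0.855]
contact_force: [0.5, 0.4, 0.4]
opening: 0.0852
t: 22.05
tool_pos: [0.4187, 0.0861, 0.3469]
tool_rot: [-3.001, -0.106, -0.855]
contact_force: [0.7, 0.1, -0.4]
opening: 0.0854
t: 22.72
tool_pos: [0.4187, 0.0861, 0.3469]
tool_rot: [-3.001, -0.106, -0.855]
contact_force: [0.2, -0.4, 0.3]
opening: 0.0859
```

View pics/m.png

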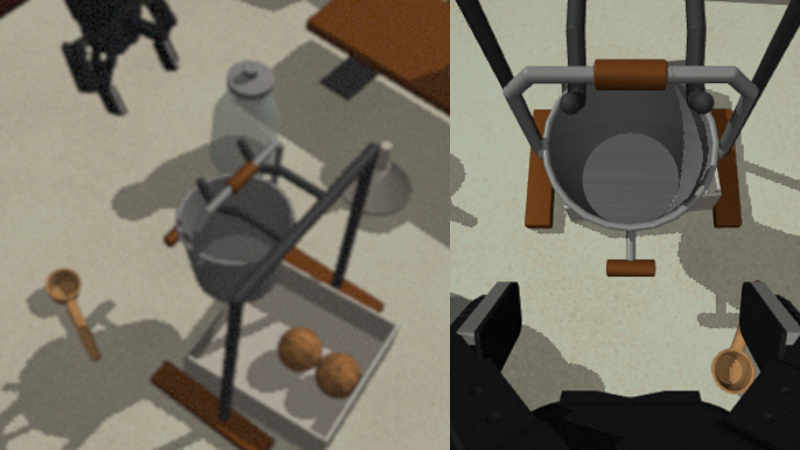

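The empty pail hangs upright with the bail in both dips and its grip at (630,73). Both balls are in the tray at (300,348) and (338,374). The bystanders look unmoved and the gripper is clear.

```bash
python3 -c "from station import finish_job; print(finish_job())"
```

```text
the job is handed in; nothing more can be done
None
```

The job is done and handed in after about 23 s of robot time.

- **Hanging:** I lifted the pail by its teak grip and hung the bail in both peg dips, with the tipping bar on the robot side, away from the tray. Then I let go.
- **Tipping:** I held the tipping bar by its flat ends and raised it until the pail had tipped about 91°. Both cork balls rolled into the tray. I lowered the bar along the same arc, let go and backed away.

**Last checks:**
- The final pictures show the empty pail hanging upright on both pegs, both balls in the tray, and the gripper clear of everything.
- The carafe, funnel and scoop look unmoved, judged by eye only.
- The wrist force readings I saw stayed at about 10 N or less.

**Disagreements:**
- While lowering the bail into the dips I read a sideways force of up to about 8 N. The height was the same 5 mm further back, so I took it to be resting on the flat of the dips.
- The loaded pail hung about 4° off level, which put the bar 7 mm lower than expected. The tipping arc was adjusted for it.

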